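# Hang the cleaner holder on the bench rail

### The arm

A 6-joint arm with a two-finger parallel gripper is mounted at the origin on the work surface; the furniture and walls round the work are solid. World frame = base frame: x ahead of the robot, y to its left, z up, the work surface at z = 0. Lengths are in mm, angles in rad, forces in N, time in s.
With the tool pointing down it reaches from about 350 to 775 mm from the base axis. Payload 7.3 kg.
Tool frame: the origin (TCP) lies midway between the tips of the shut fingers; the grasp point (between the pads) lies 19 mm behind it; z points along the fingers, y is the line along which they close (so a half turn about z gives the same grasp; the last joint's range is limited). The gripper opens to 92 mm and grips with 3 to 60 N. Pads are 19 mm wide; open, the fingers measure 130 mm over their backs; the gripper's body (75 mm by 190 mm) begins 47 mm behind the grasp point.
Start: joints at [1.021, 0.342, 1.524, -0, 1.275, -0.146], TCP at [206.268, 482.802, 226.741] pointing down, gripper open.
Joint ranges: [-2.53, 2.53], [-0.77, 2.02], [0.04, 2.7], [-1, 4.14], [0.28, 2.66], [-3.11, 3.11]. Speed limits (rad/s): [2.57, 2.57, 3.14, 3.14, 3.14, 3.14].

### API

Orientations are given as [roll, pitch, yaw] about the fixed x, y, z axes, in that order (R = Rz(yaw) Ry(pitch) Rx(roll)).
In Python, from plant import bot gives the robot as it stands.
- The arm moves only by the tool jog_arm, never from a script. Its arguments are lists of equal length, an entry for each row: "dp": the shift along the tool's x, y, z in m, a list of three; "twist": the turn about the tool's z in degrees. A call has 1 to 10 rows; each row shifts and turns the commanded pose from where the row before left it, along the tool's axes as they then stand; what a row does not reach is not made up. A row lasts 1/8 s, in which the tool goes at most 62.5 mm and 10.7 degrees, less where a joint would pass 70% of its speed; a pose out of reach is approached as far as the arm can. A call is refused whole if a number of a shift passes 0.0625 or a number of a turn 10.7, either way. A call with a gripper value outside its range is refused whole. "jaw" is the finger opening in m, from 0 to 0.0918, set as the call begins (left out, the last holds). The fingers move at their own pace and stop on an object; the grip force is fixed at half the most. Time passes only in rows, so rows that do not move let the fingers close. It gives the time, the measured TCP pose, the force, the opening and the grip force at its end, in the units of the state.
- bot.get_obs(): the state, without advancing time (a new reading comes with each control period).
- bot.capture(name): name is "scene" or "top" or "wrist"; returns the picture (480x640x3 uint8, blue, green, red); there is no depth.
- bot.camera_params(name): a dict with "fx", "fy", "cx", "cy" (pixels), "R" (3x3) and "t" (3): a world point X has camera coordinates R X + t. Camera axes: x right, y down, z forward; pixel columns grow to the right and rows downward; lengths in mm; the calibration is good to about 2 mm. The wrist camera is an equidistant fisheye: a pixel r from the principal point sees the ray r / f radians off the axis. A picture is of the moment at which its call begins: read the wrist's pose just before it. camera_params takes no time and is no camera call; for the wrist camera it gives the pose at the moment of the call.
- bot.close_job(): hands the job in; it is judged then, once.
Trained networks look in the newest picture that a camera, given by its name, has taken for a name from the list of things; names that differ only in an ending like _2 or _b are one class to them, and where a whole thing is asked for, a point or a joint stands for the part that bears it (a point fixed in the world has none). Each returns a list of dicts, best first, with "confidence" (0 to 1); they miss things now and then, are a little off and sometimes report something else, mostly with a low value. They report only what shows in the picture. A call takes as long as a camera call. They do not tell look-alikes from the thing itself.
- bot.find_in(camera, label): "bbox" ([centre column, centre row, width, height] in pixels, round what is visible of it).
- bot.masks_of(camera, label): "pixels" (480x640 bool, what is visible of it) and "bbox" ([centre column, centre row, width, height] in pixels, round what is visible of it).
The state is a dict: "time": time; "joint_positions": joint angles; "dq": joint speeds; "tau": joint torques, N m; "tool_pos": TCP position; "tcp_rot": TCP orientation; "contact_force": force on the tool from outside, world axes, zero at the start; "moment": the same for the moment, N m; "grip_width": finger opening in mm; "finger_force": force on a finger pad.
Only numpy, scipy, OpenCV 4.12 (cv2) and the standard library are available. Lean on these libraries where they do the work, as an engineer would, in place of code of your own. Each camera call takes 0.05 s, during which the arm holds its last target. There are 200 camera calls.

### The job

Hook the empty white holder with the orange grip onto the bench rail: let it in at the loading gap in the rail's back flange, then slide it along under the flange until its hook lies within the length of rail wrapped in orange tape. Then stand the hand-cleaner bottle upright in its pocket, all the way down, and let go. Do not tip the bottle over and leave the tins of pins and buttons where they are.

Things in the scene. Friction and masses are not known exactly. Their poses are not given: they have to be found in the camera images.
- rail: Fixed aluminium bench rail along the body's y axis: bar 400 mm long, 18 mm thick (x -9 to 9), 40 mm tall, flat top 160 mm above the bench; its end brackets stand 10 mm higher, so nothing goes on from the ends. Origin on the bench under the bar's middle; x away from the robot, y to its left, z up; yaw varies by 0.12 rad. The holder can lie on it only with its back plate on the robot's side.
- rail_gap (a point): Middle of the loading gap, on the bar's top above its centre line; axes as the rail's. Along the bar's back (+x) top edge runs a dark steel flange 12 mm wide, 6 mm thick, flush with the top (rail x 9 to 21). It is cut away over 72 mm here (rail y -36 to 36); the flange's corners beside the gap taper from 12 to 6 mm wide over 10 mm as a lead-in.
- rail_left_end (a point): Left (+y) end of the bar: on its top face, above the centre line; 200 mm from the gap's middle.
- rail_right_end (a point): Right (-y) end of the bar: on its top face, above the centre line; 200 mm from the gap's middle.
- mark: Orange tape wrapped round a 66 mm length of the rail, left or right of the gap, its middle 100 to 140 mm from the gap's middle. Only a mark, no thickness. Origin in its middle, on the bar's top face above the centre line; axes as the rail's.
- blue_holder: A second holder, like the first but with a blue grip and a pen and a tool in its pocket, fixed on the rail on blue tape on the other side of the gap from the orange tape; it stays there. Origin on the bar's top face above the centre line, at the middle of its hook; its grip rises 34 mm above the rail's top, the pen about 75 mm.
- holder: Loose white sheet-metal bottle holder, 44 mm wide (y), 78 mm tall, about 0.2 kg, upright on the bench; origin under the pocket's centre, x to the hook side, z up; hook away from the robot within 0.4 rad. Flat back plate: back face at x 22, z 0 to 48 mm; it goes against the robot's side of the bar, so on the rail the origin is 31 mm before the bar's centre line and 116 mm above the bench.
- holder_grip (a point): Middle of the orange moulded grip on the holder's roof: 14 mm thick (holder x 25 to 39), 40 mm wide (y), 30 mm tall (holder z 48 to 78); grip it from above across its width or its thickness. This point: holder x 32, y 0, z 63 mm.
- holder_hook (a point): Underside of the hook's roof, middle: holder x 38.5, y 0, z 44 mm. It lies on the rail's top; with the back plate against the bar it is 7.5 mm behind the bar's centre line. The roof is 4 mm thick, 44 mm long along the rail, from the back plate to x 58; there a lip turns down, inner face at x 54.5, to z 29 mm. Let go on the rail, the holder may lean by up to 0.07 rad to the robot.
- holder_toe (a point): Centre of the round toe inside the lip's lower edge: 6 mm thick rod along y at holder x 52.5, z 32 mm. In the gap back plate and toe leave 9 mm of play fore and aft on the bar. Along the flange the lip has 2.5 mm of play behind it and the toe 3 mm below it: the holder slides but cannot be lifted off.
- holder_pocket (a point): Centre of the pocket's floor (inside): holder x 0, y 0, z 3 mm. Round cup, inner radius 16.5 mm, outer radius 19.5 mm, rim 34 mm above this point.
- bottle: Loose small pump bottle of hand cleaner with clear cap (fixed on), round, 26 mm in diameter, 79 mm tall, about 60 g, upright on the bench. Origin: centre of its underside; z up. In the pocket 45 mm of it stand out above the rim; the holder's grip then stands 12 mm behind it, so put it in with the fingers left and right of it (along the rail).
- pins_tin: Shallow round tin lid full of pins, 108 mm across, 17 mm high, loose on the bench; leave it alone. Origin: centre of its underside.
- buttons_tin: Shallow round tin lid heaped with green buttons, 108 mm across, 29 mm high, loose on the bench; leave it alone. Origin: centre of its underside.
Things that resemble listed ones, but are neither listed nor needed, are in the scene too. Of the things that look like the holder, the largest one is meant.

How it is judged:
By the outcome, as a careful person would: the job done as asked, in the order asked, and still so for the second after the job is handed in, with the robot touching nothing.
It also fails if it takes over 64 s, if anything falls off the work surface, if the arm or the gripper's body presses on something with over 40 N, if the wrist force passes 120 N, or if a joint passes its speed limit or range.

## Working session

There is one attempt and no reset: what is moved stays moved. The work goes in short steps, Python scripts to look and compute and a tool call to move; the robot and the scene stay as the last step left them, time stands still between calls to the robot, and variables do not carry over. Pictures are saved under pics/ and viewed, at most 10 in all, crops included, and the job is handed in when it is done.

Besides the shell and the picture viewer there is one more tool, called by a JSON object that holds its "api" and its "payload". jog_arm: Moves the arm, as the interface text tells. Its arguments: {"type":"object","properties":{"dp":{"type":"array"},"twist":{"type":"array"},"jaw":{"type":"number"}},"required":["dp","twist"]}

```bash
ls; mkdir -p pics
python3 - <<'E'
from plant import bot
import cv2,numpy as np
o=bot.get_obs(); print(o)
for c in ["scene","top"]:
    im=bot.capture(c); cv2.imwrite(f"pics/{c}0.png",im)
    p=bot.camera_params(c); print(c,{k:np.round(v,4).tolist() for k,v in p.items()})
    for l in ["holder","holder_grip","blue_holder","bottle","mark","rail_gap","rail_left_end","rail_right_end","pins_tin","buttons_tin"]:
        print(l,[(np.round(d["bbox"]).tolist(),round(d["confidence"],2)) for d in bot.find_in(c,l)])
E
```

```text
pics
{'time': 0.0, 'joint_positions': array([ 1.02100012e+00,  3.42719489e-01,  1.52499943e+00, -1.75881874e-05,
        1.27541069e+00, -1.46015448e-01]), 'dq': array([ 0.00068373, -0.0018114 ,  0.00149107,  0.00114844,  0.00134773,
        0.00020999]), 'tau': array([-1.97979352e-03, -4.31248212e+01, -2.44217813e+01,  7.16175302e-02,
        5.61544276e-02, -1.45455815e-04]), 'tool_pos': array([206.05002837, 482.43596162, 226.05278657]), 'tcp_rot': array([-3.14006961e+00, -2.06982705e-04,  2.73781687e+00]), 'contact_force': array([ 0.34290169, -0.98901217,  0.2009924 ]), 'moment': array([-0.01112069, -0.02218935,  0.00492995]), 'finger_force': 0.0, 'grip_width': 92.11566604462534}
scene {'fx': 455.8844, 'fy': 455.8844, 'cx': 317.2915, 'cy': 233.3809, 'R': [[0.664, -0.7476, -0.0157], [-0.3613, -0.3024, -0.882], [0.6546, 0.5913, -0.4709]], 't': [-286.4632, 248.7206, 936.9403]}
holder [([412.0, 318.0, 26.0, 20.0], 0.91), ([378.0, 283.0, 27.0, 44.0], 0.87), ([437.0, 358.0, 32.0, 42.0], 0.86)]
holder_grip [([410.0, 317.0, 24.0, 25.0], 0.75), ([436.0, 358.0, 29.0, 38.0], 0.61)]
blue_hold
[... 669 characters left out ...]
26.0, 24.0], 0.89), ([384.0, 232.0, 24.0, 34.0], 0.83)]
holder_grip [([383.0, 235.0, 25.0, 33.0], 0.78), ([471.0, 282.0, 21.0, 23.0], 0.78), ([429.0, 255.0, 27.0, 15.0], 0.56)]
blue_holder [([310.0, 228.0, 33.0, 40.0], 0.95), ([236.0, 229.0, 35.0, 43.0], 0.48)]
bottle [([447.0, 223.0, 19.0, 8.0], 0.51)]
mark [([203.0, 221.0, 28.0, 13.0], 0.81)]
rail_gap [([254.0, 227.0, 187.0, 42.0], 0.59), ([237.0, 230.0, 39.0, 41.0], 0.58)]
rail_left_end [([252.0, 226.0, 185.0, 38.0], 0.8)]
rail_right_end [([254.0, 225.0, 185.0, 34.0], 0.83)]
pins_tin [([235.0, 231.0, 38.0, 42.0], 0.64), ([284.0, 242.0, 36.0, 32.0], 0.55)]
buttons_tin [([284.0, 242.0, 38.0, 29.0], 0.75), ([201.0, 219.0, 30.0, 14.0], 0.59)]
```

Run:
```python
import cv2,numpy as np
a=cv2.imread("pics/scene0.png")[150:400,210:490]; b=cv2.imread("pics/top0.png")[170:320,140:500]
cv2.imwrite("pics/s1.png",cv2.resize(a,None,fx=2.4,fy=2.4,interpolation=2)[:600]); cv2.imwrite("pics/t1.png",cv2.resize(b,None,fx=2.2,fy=2.2,interpolation=2))
```

```text
(no output)
```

View pics/s1.png

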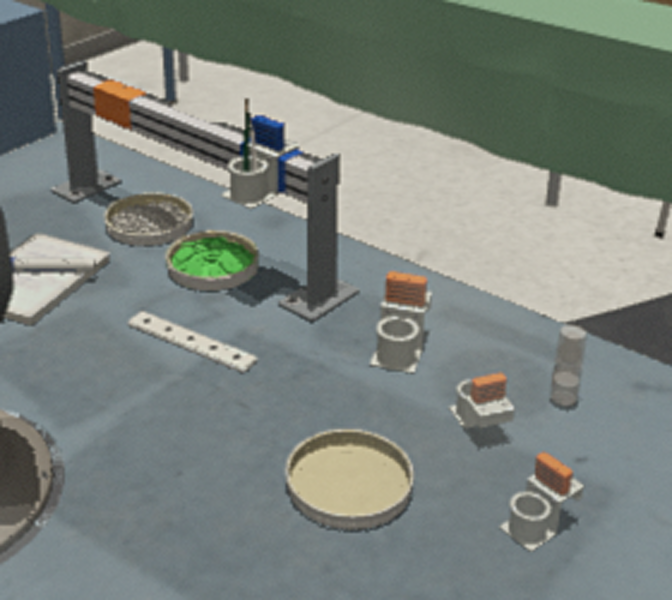

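View pics/t1.png

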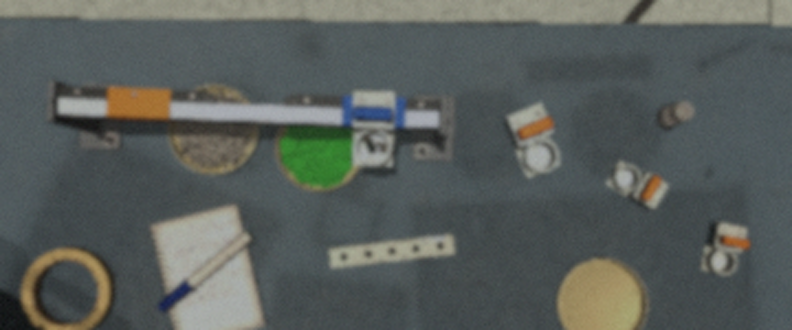

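The scene view shows three holders with orange grips: A at scene (378,283) / top (383,232), B at scene (412,318) / top (429,255), and C at scene (437,358) / top (470,281). A looks largest and its hook points away. The rail has orange tape on the left at top (203,217), the blue holder on the right at (310,228), and the bottle at (447,222).

```bash
cat > h.py <<'E'
from plant import bot
import cv2,numpy as np
def ray(p,uv,fish=False):
    x=(uv[0]-p["cx"])/p["fx"]; y=(uv[1]-p["cy"])/p["fy"]
    if fish:
        r=np.hypot(x,y); s=np.sin(r)/max(r,1e-9); d=np.array([x*s,y*s,np.cos(r)])
    else: d=np.array([x,y,1.])
    R=np.array(p["R"]); return -R.T@np.array(p["t"]), R.T@d
def onz(p,uv,z,fish=False):
    c,d=ray(p,uv,fish); return c+d*(z-c[2])/d[2]
def proj(p,X,fish=False):
    c=np.array(p["R"])@np.array(X,float)+np.array(p["t"])
    if fish:
        r=np.hypot(c[0],c[1]); th=np.arctan2(r,c[2]); k=th/max(r,1e-9); return np.array([p["cx"]+p["fx"]*c[0]*k,p["cy"]+p["fy"]*c[1]*k])
    return np.array([p["cx"]+p["fx"]*c[0]/c[2],p["cy"]+p["fy"]*c[1]/c[2]])
def to_tool(target,yaw=None):
    "shift (mm) in tool axes now, and twist deg to reach yaw, tool down"
    o=bot.get_obs(); y=o["tcp_rot"][2]; d=np.array(target)-o["tool_pos"]
    v=[d[0]*np.cos(y)+d[1]*np.sin(y), d[0]*np.sin(y)-d[1]*np.cos(y), -d[2]]
    tw=None if yaw is None else np.degrees((y-yaw+np.pi)%(2*np.pi)-np.pi)
    return np.round(v,1),tw
E
python3 - <<'E'
from h import *
t=bot.camera_params("top"); s=bot.camera_params("scene")
T=lambda x,y:(x/2.2+140,y/2.2+170); S=lambda x,y:(x/2.4+210,y/2.4+150)
r=lambda v:np.round(v,1)
print("railL",r(onz(t,T(57,104),160)),"railR",r(onz(t,T(438,119),160)))
print("mark",[r(onz(t,T(*q),160)) for q in [(107,103),(171,104)]])
print("blue tape",[r(onz(t,T(*q),160)) for q in [(344,110),(404,110)]])
print("A grip top",r(onz(t,T(535,127),78)),"from scene",r(onz(s,S(406,277),78)))
print("A cup rim",r(onz(t,T(538,156),37)),r(onz(s,S(398,328),37)))
print("C cup rim",r(onz(t,T(720,260),37)),r(onz(s,S(530,508),37)))
print("C grip",r(onz(t,T(735,241),78)),r(onz(s,S(554,467),78)))
print("bottle top",r(onz(t,T(684,109),79)),"base",r(onz(s,S(564,400),0)), "top s",r(onz(s,S(572,332),79)))
print("pins",r(onz(t,T(212,128),17)),"buttons",r(onz(t,T(318,155),20)))
E
```

```text
railL [455.9 330.2 160. ] railR [443.2 -68.1 160. ]
mark [array([457.3, 278.3, 160. ]), array([456.8, 211.6, 160. ])]
blue tape [array([451.9,  30.6, 160. ]), array([452.5, -32.3, 160. ])]
A grip top [ 442.5 -182.1   78. ] from scene [ 444.  -186.6   78. ]
A cup rim [ 411.8 -191.5   37. ] [ 416.6 -198.6   37. ]
C cup rim [ 291.7 -404.3   37. ] [ 281.8 -418.9   37. ]
C grip [ 315.1 -408.    78. ] [ 291.8 -429.2   78. ]
bottle top [ 464.3 -351.9   79. ] base [ 465.3 -356.2    0. ] top s [ 462.3 -355.7   79. ]
pins [443.5 194.5  17. ] buttons [412.1  67.8  20. ]
```

{"api": "jog_arm", "payload": {"dp": [[0, 0, -0.02], [0, 0, -0.02], [0, 0, -0.02], [0, 0, -0.02], [0, 0, -0.02], [-0.06, 0.007, 0], [-0.061, 0.007, 0], [-0.061, 0.007, 0], [-0.061, 0.007, 0], [-0.061, 0.007, 0]], "twist": [10, 10, 10, 10, 9.7, 0, 0, 0, 0, 0]}}

```text
time: 2.35
tool_pos: [329.8, 200.9, 327.0]
tcp_rot: [3.14, -0.0, 1.871]
contact_force: [0.3, -0.7, 0.2]
grip_width: 91.7
finger_force: 0.0
```

{"api": "jog_arm", "payload": {"dp": [[-0.056, -0.003, 0], [-0.055, -0.003, 0], [-0.055, -0.003, 0], [-0.055, -0.003, 0], [-0.055, -0.003, 0], [-0.055, -0.003, 0], [-0.055, -0.002, 0], [0, 0, 0.05], [0, 0, 0.05], [0, 0, 0]], "twist": [0, 0, 0, 0, 0, 0, 0, 0, 0, 0]}}

```text
time: 3.6
tool_pos: [422.3, -171.1, 224.1]
tcp_rot: [-3.137, -0.006, 1.87]
contact_force: [-0.4, 1.0, 0.7]
grip_width: 91.6
finger_force: 0.0
```

Run:
```python
from h import *
o=bot.get_obs(); print(o["time"],o["tool_pos"],o["tcp_rot"])
p=bot.camera_params("wrist"); im=bot.capture("wrist"); cv2.imwrite("pics/w1.png",im); np.save("w1.npy",p,allow_pickle=True)
print({k:np.round(v,4).tolist() for k,v in p.items()})
for l in ["holder","holder_grip","bottle"]:
    for d in bot.masks_of("wrist",l):
        m=cv2.minAreaRect(np.argwhere(d["pixels"])[:,::-1].astype(np.float32)); print(l,round(d["confidence"],2),np.round(d["bbox"]),np.round(m[0],1),np.round(m[1],1),round(m[2],1))
        if l=="holder_grip": print(np.round([onz(p,q,78,True)[:2] for q in cv2.boxPoints(m)],1).tolist())
```

```text
3.6 [ 422.3188512  -171.05872118  224.1170403 ] [-3.13660727 -0.00585408  1.86998868]
{'fx': 371.6483, 'fy': 371.6483, 'cx': 321.8688, 'cy': 234.573, 'R': [[0.9555, 0.2951, -0.0044], [0.2851, -0.9191, 0.272], [0.0762, -0.2611, -0.9623]], 't': [-351.81, -310.4511, 310.9037]}
holder 0.74 [258. 300.  40.  29.] [255.8 307.3] [31.1 40.3] 45.0
holder 0.65 [332. 232.  88.  64.] [328.4 230.9] [82.6 59.6] 2.1
holder 0.53 [196. 377.  12.  17.] [195.9 374.2] [ 4.5 15.7] 26.6
holder_grip 0.87 [256. 301.  48.  34.] [256. 308.] [31.1 42.4] 45.0
[[364.9, -280.7], [385.1, -241.5], [409.7, -256.6], [390.3, -297.2]]
holder_grip 0.79 [329. 234.  83.  59.] [329.  231.3] [83.9 60.2] 3.1
[[401.3, -213.5], [389.6, -161.6], [457.6, -144.5], [472.5, -195.8]]
bottle 0.85 [310. 368.  20.  38.] [310.5 368. ] [34. 21.] 90.0
```

View pics/w1.png

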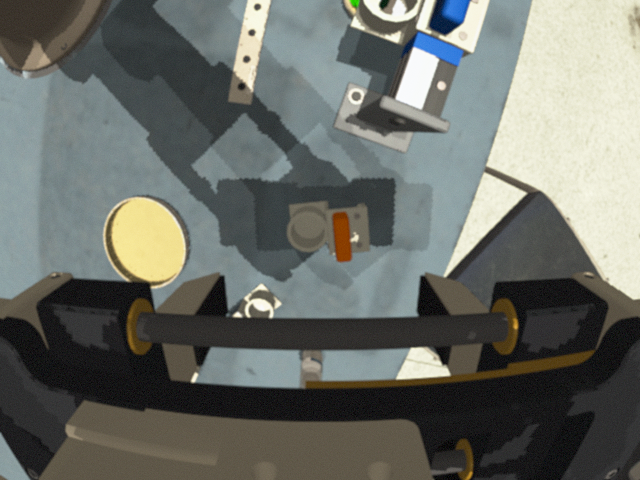

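The wrist picture shows A at (330,230), nearly square to the tool: cup at (308,227) and orange grip at (342,237). I'll fit the grip box and check its size in an overlay crop.

```bash
cat >> h.py <<'E'
from scipy.optimize import minimize
def box(x0,x1,y0,y1,z0,z1): return np.array([[x,y,z] for x in(x0,x1) for y in(y0,y1) for z in(z0,z1)],float)
def place(P,x,y,yaw,z=0):
    c,s=np.cos(yaw),np.sin(yaw); return np.c_[P[:,0]*c-P[:,1]*s+x,P[:,0]*s+P[:,1]*c+y,P[:,2]+z]
def hullmask(p,P,fish,shape=(480,640),k=8,off=(0,0)):
    q=np.array([(proj(p,X,fish)-off)*k for X in P],np.float32)
    m=np.zeros((shape[0]*k,shape[1]*k),np.uint8); cv2.fillConvexPoly(m,cv2.convexHull(q).astype(int),1)
    return m
def fitbox(p,mask,B,g,fish=True,scale=False,k=8):
    ys,xs=np.where(mask); off=np.array([xs.min()-12,ys.min()-12]); h,w=np.ptp(ys)+25,np.ptp(xs)+25
    M=cv2.resize(mask[off[1]:off[1]+h,off[0]:off[0]+w].astype(np.uint8),None,fx=k,fy=k,interpolation=0)
    sh=(M.shape[0]//k,M.shape[1]//k)
    def f(v):
        m=hullmask(p,place(B*(v[3] if scale else 1),*v[:3]),fish,sh,k,off-0.5+0.5)
        return 1-(m&M).sum()/max(1,(m|M).sum())
    s=[[0]*len(g)]+[list(r) for r in np.diag([8,8,.15,.1][:len(g)])]
    r=minimize(f,g,method="Nelder-Mead",options=dict(initial_simplex=np.array(g)+s,xatol=.01,fatol=1e-4))
    return r.x,r.fun
def orange(im):
    h=cv2.cvtColor(im,cv2.COLOR_BGR2HSV); return (h[...,0]<14)&(h[...,1]>150)&(h[...,2]>60)
GRIP=box(25,39,-20,20,48,78)
E
python3 - <<'E'
from h import *
p=np.load("w1.npy",allow_pickle=True).item(); im=cv2.imread("pics/w1.png")
m=orange(im); m[:190]=0; m[275:]=0; m[:,:300]=0; m[:,380:]=0
n,l,st,_=cv2.connectedComponentsWithStats(m.astype(np.uint8)); m=l==1+np.argmax(st[1:,4]); print(m.sum())
for sc in (0,1):
    v,e=fitbox(p,m,GRIP,[411,-191,.29]+[1.]*sc,scale=sc); print(np.round(v,3),round(e,3))
    if not sc: w=v
big=cv2.resize(im[180:290,270:400],None,fx=5,fy=5,interpolation=2)
a=np.linspace(0,2*np.pi,80)
for P,c in [(place(np.c_[16.5*np.cos(a),16.5*np.sin(a),37+0*a],*w),(0,255,0)),(place(GRIP[[0,1,3,2,6,7,5,4]],*w),(255,0,0)),(place(np.array([[22,-22,48],[58,-22,48],[58,22,48],[22,22,48.]]),*w),(0,0,255))]:
    q=np.array([(proj(p,X,True)-[270,180]+.5)*5 for X in P]).astype(int); cv2.polylines(big,[q],True,c,1)
cv2.imwrite("pics/w1c.png",big)
G=place(np.array([[32,0,52.]]),*w)[0]; print(G,to_tool(G,np.pi/2+w[2]))
E
```

```text
451
[ 4.14039e+02 -1.95057e+02  4.05000e-01] 0.473
[ 4.16617e+02 -1.95771e+02  4.01000e-01  9.38000e-01] 0.414
[ 443.45282665 -182.455007     52.        ] (array([-14.7,  14.3, 177. ]), np.float64(-6.008528189803814))
```

View pics/w1c.png

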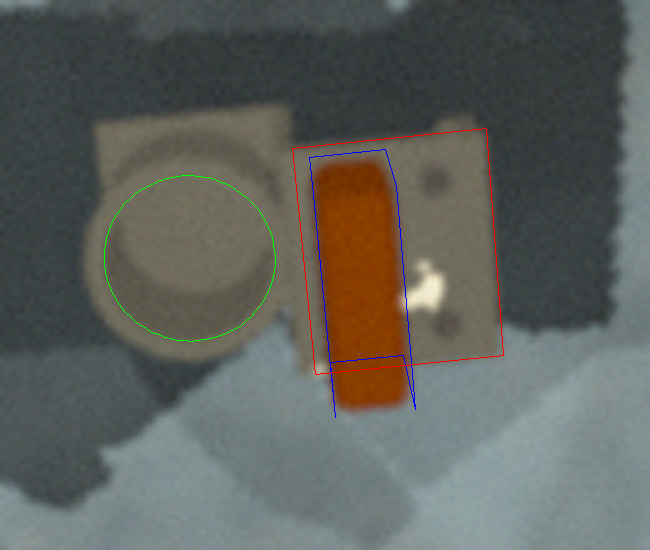

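The overlay fits: roof, cup ring and grip sizes all match, so A is the largest holder and the one meant. Its pose is about (413.5, -195), yaw 0.40.

{"api": "jog_arm", "payload": {"dp": [[-0.0145, 0.0137, 0.02], [0, 0, 0.05], [0, 0, 0.05], [0, 0, 0.04], [0, 0, 0]], "twist": [0, -6, 0, 0, 0]}}

```text
time: 4.42
tool_pos: [441.3, -181.5, 66.1]
tcp_rot: [-3.14, -0.002, 1.975]
contact_force: [0.6, 0.5, 0.2]
grip_width: 91.9
finger_force: 0.0
```

Run:
```python
from h import *
o=bot.get_obs(); print(o["tool_pos"],o["tcp_rot"], to_tool([443,-182.5,52],1.976))
im=bot.capture("wrist"); cv2.imwrite("pics/w2.png",cv2.resize(im[150:380,150:480],None,fx=2,fy=2))
```

```text
[ 441.26032601 -181.46158844   66.13822187] [-3.14004652e+00 -2.32363372e-03  1.97545987e+00] (array([-1.6,  1.2, 14.1]), np.float64(-0.030947038210142965))
```

View pics/w2.png

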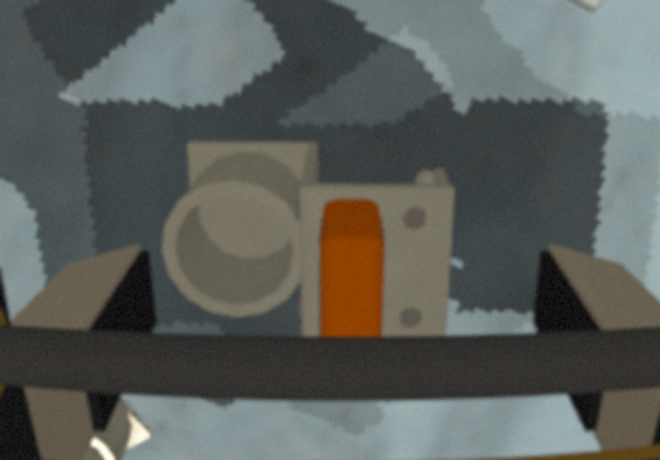

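The grip sits square between the fingers at crop (352,265). I'll descend 14 mm and close.

{"api": "jog_arm", "payload": {"dp": [[-0.0015, 0.001, 0.0135], [0, 0, 0]], "twist": [0, 0]}}

```text
time: 4.72
tool_pos: [443.6, -183.1, 53.8]
tcp_rot: [3.141, 0.001, 1.975]
contact_force: [0.5, -0.9, 0.3]
grip_width: 91.8
finger_force: 0.0
```

{"api": "jog_arm", "payload": {"dp": [[0, 0, 0], [0, 0, 0], [0, 0, 0], [0, 0, 0], [0, 0, 0], [0, 0, 0]], "twist": [0, 0, 0, 0, 0, 0], "jaw": 0.0}}

```text
time: 5.48
tool_pos: [443.1, -182.8, 53.2]
tcp_rot: [3.142, -0.0, 1.975]
contact_force: [-0.5, 0.0, 0.3]
grip_width: 36.3
finger_force: 0.0
```

{"api": "jog_arm", "payload": {"dp": [[0, 0, 0], [0, 0, 0], [0, 0, 0], [0, 0, 0], [0, 0, 0]], "twist": [0, 0, 0, 0, 0]}}

```text
time: 6.1
tool_pos: [443.1, -182.8, 53.1]
tcp_rot: [3.142, -0.0, 1.975]
contact_force: [0.1, -0.4, -2.6]
grip_width: 14.0
finger_force: 30.0
```

{"api": "jog_arm", "payload": {"dp": [[0, 0, -0.03], [0, 0, -0.06], [0, 0, -0.06], [0, 0, -0.06], [0, 0, -0.045], [0.05, -0.001, 0], [0.053, -0.001, 0], [0.053, -0.001, 0], [0.053, -0.001, 0], [0.053, -0.001, 0]], "twist": [0, 0, 8, 9, 8, 0, 0, 0, 0, 0]}}

```text
time: 7.35
tool_pos: [445.9, 80.8, 308.0]
tcp_rot: [-3.141, 0.0, 1.539]
contact_force: [1.4, -0.6, -1.6]
grip_width: 13.9
finger_force: 30.0
```

{"api": "jog_arm", "payload": {"dp": [[0.052, -0.002, 0], [0, 0, 0], [0, 0, 0]], "twist": [0, 0, 0]}}

```text
time: 7.72
tool_pos: [445.9, 130.9, 307.9]
tcp_rot: [-3.141, 0.001, 1.539]
contact_force: [-0.2, -0.9, -2.7]
grip_width: 13.8
finger_force: 30.0
```

Run:
```python
from h import *
o=bot.get_obs(); print(o["time"],o["tool_pos"],o["tcp_rot"],o["grip_width"])
p=bot.camera_params("wrist"); im=bot.capture("wrist"); cv2.imwrite("pics/w3.png",im); np.save("w3.npy",p,allow_pickle=True)
```

```text
7.725 [445.89489002 130.89246859 307.8959258 ] [-3.14086488e+00  6.87066773e-04  1.53947124e+00] 13.755774468571568
```

View pics/w3.png

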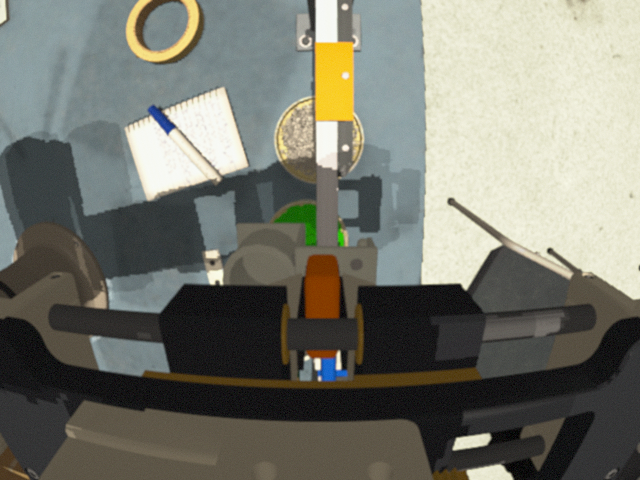

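The wrist view shows the rail running from (320,0) to (325,245), with the orange tape at rows 43–121. The flange on the right ends near row 180, where the gap begins. I'll zoom in.

Run:
```python
from h import *
p=np.load("w3.npy",allow_pickle=True).item(); im=cv2.imread("pics/w3.png")
c=im[100:250,290:390]; c=np.clip(c.astype(float)*1.3+20,0,255).astype(np.uint8)
cv2.imwrite("pics/w3c.png",cv2.resize(c,None,fx=4,fy=4,interpolation=2))
g=cv2.GaussianBlur(cv2.cvtColor(im,cv2.COLOR_BGR2GRAY),(1,5),0)
for r in (15,30,60,80,100,130,145,160,175,190,205,220,235): print(r,g[r,308:364:2].tolist())
```

```text
15 [134, 54, 47, 68, 227, 249, 248, 248, 247, 247, 247, 247, 247, 248, 235, 122, 108, 111, 109, 110, 107, 108, 143, 168, 168, 169, 153, 157]
30 [99, 82, 61, 76, 233, 249, 248, 247, 247, 248, 247, 247, 248, 248, 232, 127, 111, 112, 114, 109, 109, 110, 127, 152, 170, 172, 150, 154]
60 [152, 153, 105, 105, 189, 195, 195, 194, 196, 197, 195, 196, 193, 197, 197, 197, 197, 196, 196, 196, 196, 195, 196, 164, 158, 159, 157, 160]
80 [158, 156, 128, 112, 193, 198, 198, 199, 199, 198, 199, 201, 199, 199, 199, 198, 199, 199, 203, 204, 197, 198, 200, 168, 160, 159, 161, 160]
100 [169, 193, 138, 127, 195, 199, 200, 201, 199, 201, 201, 201, 201, 201, 201, 199, 201, 201, 200, 200, 200, 199, 200, 164, 155, 157, 156, 159]
130 [190, 197, 169, 106, 209, 249, 247, 248, 249, 248, 248, 248, 248, 248, 236, 134, 116, 122, 124, 117, 117, 118, 138, 162, 184, 172, 173, 219]
145 [202, 195, 189, 114, 196, 249, 247, 247, 248, 248, 248, 248, 248, 248, 233, 125, 117, 150, 205, 209, 150, 113, 137, 166, 175, 170, 119, 174]
160 [84, 83, 79, 82, 192, 246, 236, 233, 234, 234, 233, 234, 234, 234, 212, 110, 102, 102, 101, 101, 97, 96, 126, 135, 158, 160, 122, 119]
175 [84, 87, 89, 90, 88, 109, 110, 110, 114, 114, 110, 114, 112, 112, 97, 55, 71, 105, 118, 115, 124, 122, 123, 121, 121, 123, 121, 116]
190 [59, 60, 59, 57, 82, 110, 109, 110, 113, 111, 112, 113, 111, 108, 132, 125, 98, 96, 96, 99, 100, 101, 103, 104, 87, 70, 63, 63]
205 [67, 70, 74, 74, 88, 108, 109, 112, 112, 111, 112, 112, 112, 109, 108, 126, 131, 133, 133, 131, 133, 133, 132, 132, 133, 95, 63, 64]
220 [67, 64, 67, 66, 91, 107, 109, 109, 111, 110, 109, 112, 109, 110, 105, 101, 133, 96, 65, 67, 69, 67, 69, 68, 64, 66, 64, 63]
235 [81, 78, 79, 80, 95, 106, 107, 108, 110, 108, 109, 110, 109, 108, 104, 124, 126, 133, 168, 180, 150, 132, 132, 134, 134, 133, 136, 136]
```

View pics/w3c.png

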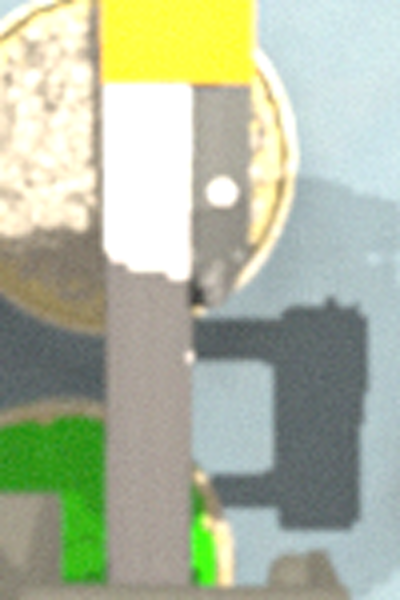

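Run:
```python
from h import *
p=np.load("w3.npy",allow_pickle=True).item()
W=lambda u,v,z=160: onz(p,(u,v),z,True)
E=[(15,315.3,337),(30,315.2,337),(130,315.6,337),(145,315.8,337),(160,315.8,336.8),(205,316.2,337),(220,316.2,337),(235,316.2,337)]
C=np.array([(W(a,r)+W(b,r))[:2]/2 for r,a,b in E]); wd=[np.linalg.norm(W(a,r)-W(b,r)) for r,a,b in E]
print(np.round(C,1).tolist(),np.round(wd,1))
k=np.polyfit(C[:,1],C[:,0],1); yaw=-np.arctan(k[0]); print("rail x at y=131",np.polyval(k,131),"yaw",yaw)
print("tape",W(334,43)[1],W(334,121)[1],"gap left edge",W(345,176.5))
print("flange outer", W(352.5,100),W(352.5,15))
o=bot.get_obs(); print(o["tool_pos"])
```

```text
[[454.5, 303.0], [454.0, 289.6], [451.5, 205.4], [451.3, 193.1], [450.8, 180.7], [450.0, 143.0], [449.6, 130.0], [449.2, 116.8]] [17.7 17.7 17.4 17.3 17.2 17.4 17.6 17.8]
rail x at y=131 449.57961929569944 yaw -0.027736103412945697
tape 278.0399796264293 212.6390023187026 gap left edge [465.85005948 166.60250801 160.        ]
flange outer [473.45958001 229.68540142 160.        ] [475.93340852 302.71957139 160.        ]
[446.01453932 130.38510885 307.96080135]
```

{"api": "jog_arm", "payload": {"dp": [[0, 0, 0.05], [0, 0, 0.05], [0, 0, 0.02], [0, 0, 0.008], [0, 0, 0.005], [0, 0, 0]], "twist": [0, 0, 0, 0, 0, 0]}}

```text
time: 8.52
tool_pos: [446.6, 130.9, 175.8]
tcp_rot: [3.14, -0.0, 1.538]
contact_force: [0.0, 0.4, -2.1]
grip_width: 13.9
finger_force: 30.0
```

{"api": "jog_arm", "payload": {"dp": [[0, 0, 0.003], [0, 0, 0.002], [0, 0, 0]], "twist": [0, 0, 0]}}

```text
time: 8.9
tool_pos: [446.1, 131.3, 170.2]
tcp_rot: [3.142, -0.0, 1.539]
contact_force: [-0.5, -0.5, -2.6]
grip_width: 14.1
finger_force: 30.0
```

{"api": "jog_arm", "payload": {"dp": [[0, 0.003, 0], [0.01, 0, 0], [0.012, 0, 0], [0.012, 0, 0], [0, 0, 0]], "twist": [-0.2, 0, 0, 0, 0]}}

```text
time: 9.52
tool_pos: [450.0, 166.2, 170.2]
tcp_rot: [3.142, -0.0, 1.544]
contact_force: [0.2, -0.7, -1.7]
grip_width: 13.7
finger_force: 30.0
```

{"api": "jog_arm", "payload": {"dp": [[0.015, 0, 0], [0.015, 0, 0], [0.015, 0, 0], [0.015, 0, 0], [0.012, 0, 0], [0.007, 0, 0], [0, 0, 0]], "twist": [0, 0, 0, 0, 0, 0, 0]}}

```text
time: 10.4
tool_pos: [452.3, 244.4, 170.1]
tcp_rot: [-3.142, 0.0, 1.543]
contact_force: [-0.5, 0.0, -1.9]
grip_width: 13.6
finger_force: 30.0
```

{"api": "jog_arm", "payload": {"dp": [[0, 0, 0.001], [0, 0, 0]], "twist": [0, 0]}}

```text
time: 10.65
tool_pos: [452.4, 243.7, 169.2]
tcp_rot: [-3.142, 0.0, 1.542]
contact_force: [-0.5, -0.7, -2.7]
grip_width: 13.9
finger_force: 30.0
```

{"api": "jog_arm", "payload": {"dp": [[0, 0, 0], [0, 0, 0], [0, 0, 0], [0, 0, 0], [0, 0, -0.02], [0, 0, -0.05], [0, 0, -0.06], [0, 0, -0.06], [0, 0, 0], [0, 0, 0]], "twist": [0, 0, 0, 0, 0, 0, 0, 0, 0, 0], "jaw": 0.0918}}

```text
time: 11.9
tool_pos: [452.1, 244.0, 358.6]
tcp_rot: [-3.141, 0.0, 1.542]
contact_force: [-0.1, -0.4, 0.2]
grip_width: 91.5
finger_force: 0.0
```

Run:
```python
from h import *
for c in ("scene","top","wrist"):
    cv2.imwrite(f"pics/{c}4.png",bot.capture(c))
np.save("w4.npy",bot.camera_params("wrist"),allow_pickle=True)
a=cv2.imread("pics/scene4.png")[165:245,215:315]; b=cv2.imread("pics/wrist4.png")[150:350,240:400]
a=cv2.resize(a,(480,384),interpolation=2); b=cv2.resize(b,(307,384),interpolation=2)
cv2.imwrite("pics/c4.png",np.hstack([a,b]))
```

```text
(no output)
```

View pics/c4.png

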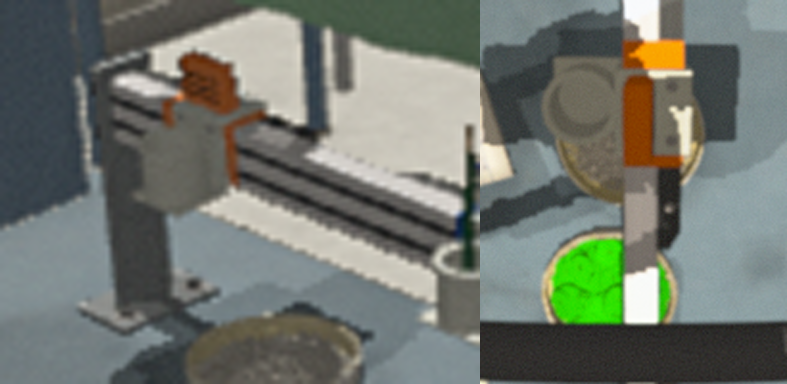

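The holder hangs within the orange tape, its lip over the flange: cup at about (295,204) in the wrist picture, tape visible on both sides. Next I'll fetch the bottle.

{"api": "jog_arm", "payload": {"dp": [[0, 0, 0], [0, 0, 0], [0, 0, 0], [0, 0, 0], [0, 0, 0], [0, 0, 0], [0, 0, 0], [0, 0, 0], [0, 0, 0]], "twist": [-10, -10, -10, -10, -10, -10, -10, -10, -10]}}

```text
time: 13.18
tool_pos: [452.1, 244.0, 358.0]
tcp_rot: [-3.141, -0.002, 3.119]
contact_force: [-1.3, -0.3, 0.3]
grip_width: 91.6
finger_force: 0.0
```

{"api": "jog_arm", "payload": {"dp": [[0, -0.057, 0], [0, -0.057, 0], [0, -0.057, 0], [0, -0.057, 0], [0, -0.057, 0], [0, -0.057, 0], [0, -0.057, 0], [0, -0.057, 0], [0, -0.057, 0.055], [0, -0.057, 0.055]], "twist": [0, 0, 0, 0, 0, 0, 0, 0, 0, 0]}}

```text
time: 14.42
tool_pos: [436.3, -303.2, 270.4]
tcp_rot: [3.141, -0.0, 3.112]
contact_force: [-0.1, -0.2, -0.1]
grip_width: 91.9
finger_force: 0.0
```

{"api": "jog_arm", "payload": {"dp": [[0, 0, 0], [0, 0, 0]], "twist": [0, 0]}}

```text
time: 14.68
tool_pos: [436.8, -301.3, 272.1]
tcp_rot: [3.14, -0.001, 3.113]
contact_force: [0.8, 1.4, 0.8]
grip_width: 92.1
finger_force: 0.0
```

Run:
```python
from h import *
p4=np.load("w4.npy",allow_pickle=True).item()
print("cup rim",onz(p4,(294.7,203.6),153,True))
o=bot.get_obs(); print(o["time"],o["tool_pos"],o["tcp_rot"])
p=bot.camera_params("wrist"); np.save("w5.npy",p,allow_pickle=True); im=bot.capture("wrist"); cv2.imwrite("pics/w5.png",im)
a=np.linspace(0,2*np.pi,40); 
B=np.r_[np.c_[13*np.cos(a),13*np.sin(a),0*a],np.c_[13*np.cos(a),13*np.sin(a),79+0*a]]
for d in bot.masks_of("wrist","bottle"):
    m=d["pixels"]; print(round(d["confidence"],2),np.round(d["bbox"]),m.sum())
    f=lambda v: 1-(lambda h:(h&m).sum()/(h|m).sum())(hullmask(p,place(B,v[0],v[1],0),True,k=1)>0)
    r=minimize(f,[464,-354],method="Nelder-Mead",options=dict(initial_simplex=[[464,-354],[474,-354],[464,-344]])); print(r.x,r.fun,to_tool([*r.x,42],3.114))
cv2.imwrite("pics/w5c.png",cv2.resize(im[100:400,170:470],None,fx=2,fy=2))
```

```text
cup rim [424.26285782 246.60539627 153.        ]
14.675 [ 436.77841952 -301.3447244   272.13873238] [ 3.14045214e+00 -6.27062682e-04  3.11269714e+00]
0.79 [276. 228.  29.  39.] 817
[ 462.59630227 -351.53031492] 0.1542443064182195 (array([-26.6, -49.8, 231.5]), np.float64(0.010617017518873183))
```

View pics/w5c.png

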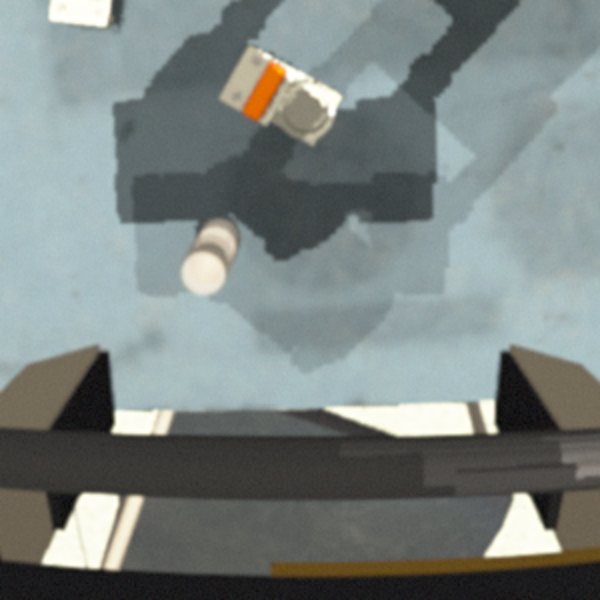

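The bottle stands at picture (275,228), fit error small. I'll go above it and recheck from near.

{"api": "jog_arm", "payload": {"dp": [[-0.026, -0.05, 0.02], [0, 0, 0.05], [0, 0, 0.05], [0, 0, 0.05], [0, 0, 0], [0, 0, 0]], "twist": [0, 0, 0, 0, 0, 0]}}

```text
time: 15.52
tool_pos: [462.8, -352.9, 105.1]
tcp_rot: [-3.139, 0.003, 3.114]
contact_force: [0.8, 0.0, 0.6]
grip_width: 91.7
finger_force: 0.0
```

Run:
```python
from h import *
o=bot.get_obs(); print(o["time"],o["tool_pos"],o["tcp_rot"])
p=bot.camera_params("wrist"); np.save("w6.npy",p,allow_pickle=True); im=bot.capture("wrist"); cv2.imwrite("pics/w6.png",im)
a=np.linspace(0,2*np.pi,40); 
B=np.r_[np.c_[13*np.cos(a),13*np.sin(a),0*a],np.c_[13*np.cos(a),13*np.sin(a),79+0*a]]
for d in bot.masks_of("wrist","bottle"):
    m=d["pixels"]; print(round(d["confidence"],2),np.round(d["bbox"]),m.sum())
    f=lambda v: 1-(lambda h:(h&m).sum()/(h|m).sum())(hullmask(p,place(B,v[0],v[1],0),True,k=1)>0)
    r=minimize(f,[464,-352],method="Nelder-Mead",options=dict(initial_simplex=[[464,-354],[474,-354],[464,-344]])); print(r.x,r.fun,to_tool([*r.x,42],3.114))
c=im[130:400,200:460].copy(); cv2.polylines(c,[cv2.convexHull(np.array([proj(p,X,True)-[200,130] for X in place(B,*r.x,0)],np.float32)).astype(int)],True,(0,0,255),1)
cv2.imwrite("pics/w6c.png",cv2.resize(c,None,fx=2.2,fy=2.2))
```

```text
15.525 [ 462.82025954 -352.93721185  105.09862503] [-3.13886883e+00  3.02786816e-03  3.11401146e+00]
0.64 [324. 256.  42.  77.] 2745
[ 462.51471364 -352.51884961] 0.12690839694656486 (array([ 0.4,  0.8, 63.5]), np.float64(-0.01902348366794599))
```

View pics/w6c.png

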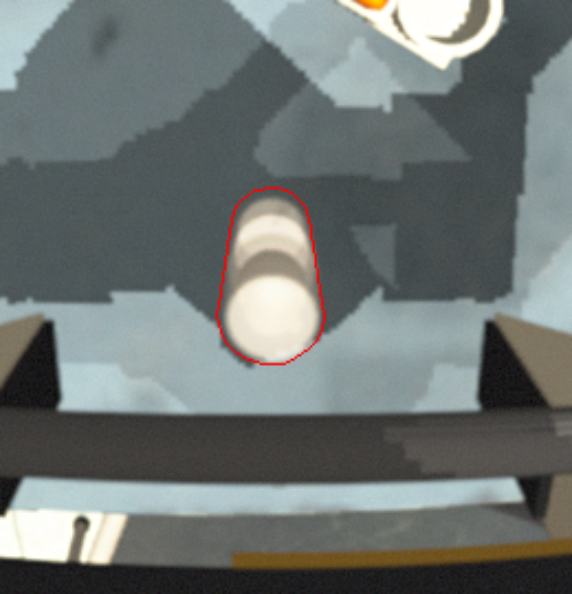

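The outline matches the bottle at crop (271,280), centred between the fingers. I'll descend 63 mm and close.

{"api": "jog_arm", "payload": {"dp": [[0, 0.0005, 0.03], [0, 0, 0.033], [0, 0, 0], [0, 0, 0]], "twist": [0, 0, 0, 0]}}

```text
time: 16.12
tool_pos: [462.4, -352.8, 41.6]
tcp_rot: [-3.139, 0.003, 3.113]
contact_force: [-0.5, -0.5, 0.7]
grip_width: 91.8
finger_force: 0.0
```

{"api": "jog_arm", "payload": {"dp": [[0, 0, 0], [0, 0, 0], [0, 0, 0], [0, 0, 0], [0, 0, 0], [0, 0, 0], [0, 0, 0], [0, 0, 0], [0, 0, 0], [0, 0, 0]], "twist": [0, 0, 0, 0, 0, 0, 0, 0, 0, 0], "jaw": 0.0}}

```text
time: 17.38
tool_pos: [461.3, -351.8, 39.3]
tcp_rot: [3.141, -0.0, 3.113]
contact_force: [1.1, 0.3, 0.5]
grip_width: 24.4
finger_force: 30.0
```

{"api": "jog_arm", "payload": {"dp": [[0, 0, -0.03], [0, 0, -0.055], [0, 0, -0.06], [0, 0, -0.06], [0, 0, -0.06], [0.005, 0.05, -0.015], [0.006, 0.06, 0], [0.006, 0.06, 0], [0.006, 0.06, 0], [0.006, 0.06, 0]], "twist": [0, 0, 0, 0, 0, 0, 0, 0, 0, 0]}}

```text
time: 18.62
tool_pos: [440.0, -59.3, 319.5]
tcp_rot: [3.141, 0.0, 3.113]
contact_force: [0.5, 0.2, 0.2]
grip_width: 24.5
finger_force: 30.0
```

{"api": "jog_arm", "payload": {"dp": [[0.006, 0.06, 0], [0.006, 0.06, 0], [0.006, 0.06, 0], [0.005, 0.06, 0], [0.005, 0.06, 0], [0, 0, 0.03], [0, 0, 0], [0, 0, 0]], "twist": [0, 0, 0, 0, 0, 0, 0, 0]}}

```text
time: 19.62
tool_pos: [421.6, 239.1, 290.3]
tcp_rot: [3.141, 0.001, 3.112]
contact_force: [0.7, 0.1, -0.3]
grip_width: 24.3
finger_force: 30.0
```

Run:
```python
from h import *
o=bot.get_obs(); print(o["time"],o["tool_pos"],o["tcp_rot"],o["grip_width"])
p=bot.camera_params("wrist"); np.save("w7.npy",p,allow_pickle=True); im=bot.capture("wrist"); cv2.imwrite("pics/w7.png",im)
c=im[60:360,130:510]; k=2
c=cv2.resize(c,None,fx=k,fy=k,interpolation=2)
a=np.linspace(0,2*np.pi,60)
def dr(P,col): cv2.polylines(c,[np.array([(proj(p,X,True)-[130,60]+.5)*k for X in P]).astype(int)],True,col,1)
org=(421.5,244.8,-.028)
dr(place(np.c_[16.5*np.cos(a),16.5*np.sin(a),37+0*a],*org,116),(0,255,0))
dr(place(np.array([[25,-20,78],[39,-20,78],[39,20,78],[25,20,78.]]),*org,116),(255,0,0))
b=o["tool_pos"]; dr(np.c_[b[0]+13*np.cos(a),b[1]+13*np.sin(a),b[2]-39.5+0*a],(0,0,255))
cv2.imwrite("pics/w7c.png",c)
```

```text
19.625 [421.64355121 239.0640936  290.32621815] [3.14126724e+00 8.93421293e-04 3.11207386e+00] 24.27406677992253
```

View pics/w7c.png

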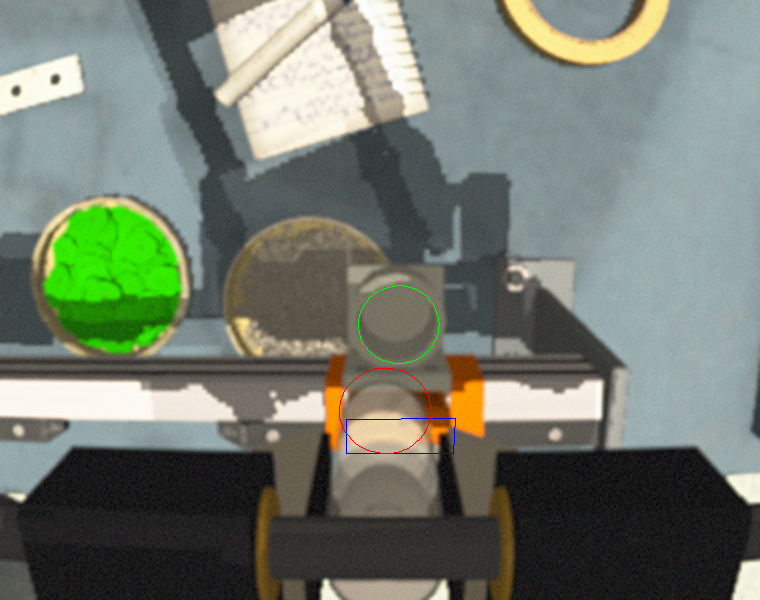

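The view shows the bottle above the rail, with the cup below it near crop (396,315), slightly off my predicted green ring. I've passed the picture limit, so I'll refine numerically from the images already taken.

```bash
cat > fit.py <<'E'
from h import *
from scipy.ndimage import map_coordinates
a=np.linspace(0,2*np.pi,120,endpoint=False)
def score(im,p,c,r,z,sel):
    g=cv2.GaussianBlur(cv2.cvtColor(im,cv2.COLOR_BGR2GRAY),(3,3),0).astype(float); 
    f=lambda rr: map_coordinates(g,np.array([proj(p,(c[0]+rr*np.cos(t),c[1]+rr*np.sin(t),z),True)[::-1] for t in a[sel]]).T,order=1)
    return f(r+1.2)-f(r-1.2)
def best(im,p,c0,terms,span=8,step=.5):
    R=[]
    for dx in np.arange(-span,span+.1,step):
        for dy in np.arange(-span,span+.1,step):
            c=(c0[0]+dx,c0[1]+dy); s=sum(min(20,1)*np.mean(np.clip(np.abs(score(im,p,c,r,z,sel)),0,25)) for r,z,sel in terms); R.append((s,*c))
    R.sort(reverse=True); return np.round(R[:5],1).tolist()
E
python3 - <<'E'
from fit import *
al=np.ones(120,bool); rob=np.cos(a)<0.5
for n in ("4","7"):
    p=np.load(f"w{n}.npy",allow_pickle=True).item(); im=cv2.imread("pics/wrist4.png" if n=="4" else "pics/w7.png")
    for z in (151,153): print(n,z,best(im,p,(422,244.5),[(16.5,z,al),(19.5,z,rob)])[:3])
im=cv2.imread("pics/w7.png"); g=cv2.cvtColor(im,cv2.COLOR_BGR2GRAY)
for r in (195,205,212,218,225,232,240,245,250,255,260,265,275): print(r,g[r,296:364:2].tolist())
E
```

```text
4 151 [[21.3, 420.5, 244.0], [21.2, 420.5, 244.5], [20.7, 420.0, 244.0]]
4 153 [[21.4, 420.5, 244.5], [21.3, 421.0, 244.5], [20.9, 421.0, 245.0]]
7 151 [[34.1, 420.5, 244.0], [33.9, 420.0, 244.0], [33.4, 420.5, 243.5]]
7 153 [[34.6, 420.0, 244.0], [34.3, 419.5, 244.0], [34.2, 420.0, 243.5]]
195 [89, 92, 87, 94, 142, 161, 160, 162, 158, 151, 124, 112, 99, 93, 94, 93, 96, 93, 93, 92, 95, 107, 110, 114, 115, 113, 116, 113, 85, 65, 66, 65, 64, 67]
205 [92, 94, 88, 90, 108, 112, 110, 136, 154, 149, 144, 120, 112, 112, 114, 116, 110, 114, 113, 110, 113, 115, 116, 119, 118, 114, 115, 112, 81, 75, 71, 66, 64, 69]
212 [85, 91, 87, 87, 105, 117, 113, 110, 112, 110, 115, 114, 115, 109, 114, 116, 114, 115, 114, 118, 109, 112, 111, 111, 108, 113, 115, 114, 80, 73, 69, 70, 71, 72]
218 [86, 88, 82, 83, 105, 118, 105, 96, 114, 115, 114, 113, 114, 113, 112, 113, 116, 115, 114, 116, 108, 112, 111, 116, 108, 85, 108, 116, 100, 67, 72, 67, 63, 71]
225 [84, 83, 88, 83, 106, 118, 112, 95, 89, 100, 112, 113, 113, 112, 114, 112, 115, 112, 113, 112, 116, 116, 107, 92, 90, 96, 112, 117, 86, 74, 70, 66, 68, 79
[... 601 characters left out ...]
119, 113, 82, 70, 68, 80]
255 [168, 171, 163, 182, 123, 95, 91, 114, 132, 137, 135, 135, 133, 134, 132, 131, 129, 126, 112, 94, 88, 91, 92, 94, 92, 96, 92, 98, 109, 113, 113, 111, 111, 143]
260 [165, 167, 160, 157, 104, 121, 125, 125, 126, 129, 131, 131, 131, 127, 123, 114, 118, 118, 129, 129, 121, 90, 66, 56, 49, 49, 49, 59, 106, 201, 172, 170, 169, 167]
265 [166, 165, 149, 114, 128, 126, 133, 134, 132, 137, 147, 154, 158, 158, 149, 147, 146, 140, 134, 134, 131, 122, 106, 81, 67, 72, 72, 74, 72, 100, 164, 168, 167, 168]
275 [165, 147, 126, 138, 202, 212, 214, 212, 212, 213, 215, 216, 217, 216, 217, 213, 217, 217, 215, 213, 214, 213, 180, 125, 141, 160, 167, 153, 144, 111, 95, 104, 124, 142]
```

Run:
```python
from fit import *
rob=np.cos(a)<-0.2
p=np.load("w7.npy",allow_pickle=True).item(); im=cv2.imread("pics/w7.png")
for z in (249,251,253): print(z,best(im,p,(423.5,239.5),[(13,z,rob)],7)[:4])
for z in (251,): print(z,best(im,p,(423.5,239.5),[(12,z,rob)],7)[:4])
```

```text
249 [[23.0, 427.5, 238.5], [22.9, 427.5, 238.0], [22.3, 427.0, 237.5], [22.3, 427.5, 237.5]]
251 [[22.7, 427.0, 238.0], [22.6, 427.0, 238.5], [22.6, 426.5, 238.0], [22.5, 426.5, 238.5]]
253 [[22.9, 426.0, 238.0], [22.8, 426.0, 238.5], [22.0, 426.0, 237.5], [21.9, 426.5, 238.0]]
251 [[23.0, 425.5, 238.5], [22.8, 425.5, 238.0], [22.4, 426.0, 238.0], [22.2, 425.5, 237.5]]
```

{"api": "jog_arm", "payload": {"dp": [[0, 0.005, 0.04], [0, 0, 0.04], [0, 0, 0.022], [0, 0, 0], [0, 0, 0]], "twist": [0, 0, 0, 0, 0]}}

```text
time: 20.3
tool_pos: [421.9, 244.3, 188.7]
tcp_rot: [3.141, 0.001, 3.112]
contact_force: [-1.9, -0.2, -1.9]
grip_width: 24.5
finger_force: 30.0
```

Run:
```python
from fit import *
rob=np.cos(a)<-0.2
o=bot.get_obs(); b=o["tool_pos"]; print(o["time"],b,o["tcp_rot"],o["contact_force"])
p=bot.camera_params("wrist"); np.save("w8.npy",p,allow_pickle=True); im=bot.capture("wrist"); cv2.imwrite("pics/w8.png",im)
z=b[2]-39.5
print("cup",best(im,p,(421,244),[(16.5,152.5,np.cos(a)<0),(19.5,152.5,np.cos(a)<.5)],6)[:4])
for r in (12,13): print("bottle",r,best(im,p,(b[0]+2,b[1]),[(r,z,rob)],6)[:4])
g=cv2.cvtColor(im,cv2.COLOR_BGR2GRAY); v0,v1=[int(proj(p,(x,b[1],z),True)[1]) for x in (b[0]-25,b[0]+8)]
u=int(proj(p,(b[0],b[1],z),True)[0]); print(u,v0,v1)
for r in range(v0,v1,4): print(r,g[r,u-44:u+46:3].tolist())
```

```text
20.3 [421.91907157 244.2831056  188.74000293] [3.14102797e+00 1.06096231e-03 3.11213587e+00] [-1.85178096 -0.15599806 -1.86214321]
cup [[28.5, 416.0, 244.5], [28.4, 416.5, 244.0], [28.4, 416.5, 244.5], [28.3, 416.0, 244.0]]
bottle 12 [[24.9, 425.4, 243.3], [24.9, 425.9, 243.8], [24.7, 425.4, 243.8], [24.7, 425.9, 243.3]]
bottle 13 [[23.3, 426.9, 243.8], [23.3, 426.9, 243.3], [22.4, 427.4, 243.8], [22.1, 426.4, 243.8]]
322 222 278
222 [88, 90, 96, 106, 116, 112, 115, 114, 115, 116, 106, 98, 101, 95, 94, 91, 97, 96, 98, 104, 112, 115, 114, 114, 116, 116, 84, 69, 67, 70]
226 [95, 97, 94, 103, 118, 118, 114, 115, 106, 92, 97, 97, 93, 97, 94, 92, 95, 97, 94, 94, 92, 103, 114, 117, 117, 116, 87, 70, 72, 70]
230 [85, 88, 95, 96, 114, 117, 119, 103, 95, 92, 92, 95, 99, 105, 107, 108, 100, 96, 97, 95, 95, 98, 98, 117, 117, 118, 88, 72, 69, 72]
234 [95, 87, 92, 98, 114, 119, 96, 95, 92, 108, 119, 116, 115, 117, 115, 115, 116, 119, 121, 118, 107, 96, 93, 98, 116, 113, 85, 72, 70, 69]
238 [89, 86, 88, 97, 115, 110, 93, 109, 120, 116, 114, 120, 118, 115, 115, 118, 117, 119, 117, 121, 119, 112, 11
[... 676 characters left out ...]
, 137, 142, 142, 142, 144, 139, 131, 131, 138, 141, 103, 113, 107, 90, 106, 116, 125, 153, 147, 147]
262 [185, 189, 176, 123, 118, 102, 92, 94, 102, 136, 138, 143, 141, 140, 140, 131, 134, 140, 142, 140, 127, 99, 95, 93, 99, 119, 121, 146, 147, 148]
266 [169, 163, 149, 120, 117, 96, 89, 90, 118, 138, 136, 151, 182, 194, 203, 195, 192, 179, 155, 141, 133, 105, 92, 90, 102, 120, 116, 147, 149, 151]
270 [158, 133, 155, 130, 118, 105, 91, 89, 122, 144, 193, 203, 206, 205, 208, 203, 203, 206, 205, 192, 139, 107, 90, 92, 109, 118, 130, 156, 148, 149]
274 [163, 143, 123, 106, 99, 112, 90, 93, 135, 199, 204, 202, 201, 205, 205, 206, 207, 203, 206, 208, 200, 122, 93, 90, 115, 113, 100, 135, 160, 172]
```

{"api": "jog_arm", "payload": {"dp": [[0, 0, -0.02], [0, 0, 0], [0, 0, 0]], "twist": [0, 0, 0]}}

```text
time: 20.72
tool_pos: [421.6, 244.6, 207.7]
tcp_rot: [3.141, 0.001, 3.113]
contact_force: [0.4, 0.1, -1.0]
grip_width: 24.2
finger_force: 30.0
```

Run:
```python
from fit import *
p=np.load("w8.npy",allow_pickle=True).item()
print("w8 manual cup",onz(p,(321.5,245),152.5,True),"top edge",onz(p,(321.5,218.5),152.5,True),"L/R",onz(p,(294.5,245),152.5,True),onz(p,(348.5,245),152.5,True))
print("w8 bottle top edge",onz(p,(321.5,250.7),149.2,True),onz(p,(321.5,250.7),155,True),onz(p,(321.5,250.7),160,True))
o=bot.get_obs(); b=o["tool_pos"]; print(o["time"],b,o["contact_force"])
p=bot.camera_params("wrist"); np.save("w9.npy",p,allow_pickle=True); im=bot.capture("wrist"); cv2.imwrite("pics/w9.png",im)
s=bot.capture("scene"); cv2.imwrite("pics/scene9.png",s)
print("cup",best(im,p,(420,244),[(16.5,152.5,np.cos(a)<0),(19.5,152.5,np.cos(a)<.5)],6)[:4])
g=cv2.cvtColor(im,cv2.COLOR_BGR2GRAY)
for r in range(196,284,4): print(r,g[r,278:368:3].tolist())
```

```text
w8 manual cup [408.77959903 244.30078158 152.5       ] top edge [393.86256645 244.73984258 152.5       ] L/R [408.3527544  229.50123571 152.5       ] [409.2275991  259.10047182 152.5       ]
w8 bottle top edge [413.19041349 244.17196844 149.2       ] [411.22622015 244.22784355 155.        ] [409.53295003 244.27601174 160.        ]
20.725 [421.61586454 244.55491425 207.69318741] [ 0.40908642  0.0538881  -1.00779952]
cup [[29.8, 416.0, 244.0], [29.6, 416.0, 244.5], [28.9, 416.5, 244.0], [28.7, 415.5, 244.5]]
196 [86, 94, 92, 92, 91, 86, 92, 89, 97, 104, 102, 133, 90, 71, 70, 68, 66, 64, 66, 66, 66, 68, 69, 69, 66, 62, 59, 63, 68, 67]
200 [88, 96, 95, 91, 88, 91, 97, 93, 87, 88, 89, 92, 104, 82, 63, 64, 69, 64, 68, 69, 65, 67, 66, 65, 68, 78, 68, 58, 72, 108]
204 [91, 88, 90, 94, 95, 94, 91, 90, 88, 84, 79, 93, 97, 109, 74, 69, 65, 68, 66, 64, 69, 71, 64, 70, 83, 141, 98, 123, 141, 133]
208 [86, 86, 89, 92, 86, 93, 86, 86, 89, 89, 86, 87, 97, 101, 101, 72, 71, 66, 68, 69, 72, 70, 68, 64, 78, 135, 113, 104, 100, 104]
212 [90, 87, 88, 88, 94, 92, 91, 94, 92, 89, 86, 90, 94, 98, 106, 83, 7
[... 1819 characters left out ...]
17, 111, 86, 104, 136, 138, 140, 134, 139, 147, 137, 130, 139, 138, 136, 130, 95, 93, 113, 115, 145, 145, 146, 146, 153]
268 [173, 138, 138, 130, 136, 113, 115, 98, 114, 136, 143, 179, 201, 206, 199, 198, 201, 203, 178, 148, 130, 105, 109, 115, 110, 148, 173, 169, 170, 166]
272 [95, 69, 70, 72, 91, 92, 115, 106, 122, 177, 197, 200, 198, 200, 200, 202, 199, 200, 202, 199, 169, 110, 105, 113, 94, 87, 76, 67, 67, 67]
276 [77, 93, 94, 95, 76, 56, 89, 102, 153, 204, 205, 204, 206, 207, 205, 208, 203, 205, 201, 202, 204, 144, 103, 91, 60, 68, 98, 91, 91, 88]
280 [95, 96, 98, 93, 50, 17, 81, 106, 165, 189, 209, 209, 202, 197, 193, 192, 196, 204, 212, 210, 186, 160, 106, 90, 24, 25, 95, 101, 94, 98]
```

Run:
```python
from fit import *
T=[("wrist4","w4",np.cos(a)<.9),("w7","w7",np.cos(a)<.3),("w8","w8",np.cos(a)<-.1),("w9","w9",np.cos(a)<-.1)]
for f,n,sel in T:
    p=np.load(n+".npy",allow_pickle=True).item(); im=cv2.imread(f"pics/{f}.png")
    print(n,"cam",np.round(-np.array(p["R"]).T@p["t"],1))
    for z in (140,146,150,154,158): print("  ",z,best(im,p,(419,244),[(16.5,z,sel),(19.5,z,sel)],7,1)[:2])
s4=cv2.imread("pics/scene4.png").astype(int); s9=cv2.imread("pics/scene9.png").astype(int)
ps=bot.camera_params("scene"); print("grip px",proj(ps,(452.5,244,179)),"cup px",proj(ps,(421,244,150)))
for s in (s4,s9):
    m=orange(s.astype(np.uint8)); m[:, :240]=0; m[:,290:]=0; m[:165]=0; m[215:]=0; ys,xs=np.where(m); print(len(xs),xs.mean(),ys.mean())
```

```text
w4 cam [454.2 318.7 515.1]
   140 [[20.0, 418.0, 245.0], [19.8, 419.0, 243.0]]
   146 [[20.4, 420.0, 243.0], [20.2, 418.0, 246.0]]
   150 [[20.6, 419.0, 247.0], [20.5, 420.0, 244.0]]
   154 [[21.7, 421.0, 245.0], [20.6, 419.0, 247.0]]
   158 [[20.8, 422.0, 246.0], [20.6, 419.0, 248.0]]
w7 cam [346.2 240.9 447.8]
   140 [[29.9, 422.0, 244.0], [29.0, 420.0, 246.0]]
   146 [[32.9, 421.0, 244.0], [30.8, 422.0, 244.0]]
   150 [[33.8, 420.0, 244.0], [32.9, 421.0, 244.0]]
   154 [[33.9, 420.0, 244.0], [32.9, 419.0, 244.0]]
   158 [[34.3, 419.0, 244.0], [32.5, 415.0, 244.0]]
w8 cam [346.5 246.1 346.2]
   140 [[24.0, 419.0, 244.0], [23.6, 413.0, 244.0]]
   146 [[25.5, 418.0, 244.0], [25.4, 417.0, 244.0]]
   150 [[26.4, 417.0, 244.0], [26.3, 416.0, 244.0]]
   154 [[27.0, 416.0, 244.0], [26.7, 415.0, 244.0]]
   158 [[27.0, 415.0, 244.0], [26.5, 414.0, 244.0]]
w9 cam [346.1 246.3 365.1]
   140 [[25.7, 419.0, 244.0], [24.4, 418.0, 244.0]]
   146 [[27.2, 417.0, 244.0], [26.1, 418.0, 244.0]]
   150 [[27.4, 416.0, 244.0], [27.2, 417.0, 244.0]]
   154 [[28.0, 416.0, 244.0], [27.2, 415.0, 244.0]]
   158 [[28.3, 415.0, 244.0], [27.8, 415.0, 245.0]]
grip px [256.93202414 181.75016186] cup px [249.35257897 194.57102088]
132 258.5681818181818 184.6439393939394
108 260.25925925925924 184.80555555555554
```

{"api": "jog_arm", "payload": {"dp": [[0.0053, 0, 0], [0, 0, 0.01], [0, 0, 0.01], [0, 0, 0.004], [0, 0, 0]], "twist": [0, 0, 0, 0, 0]}}

```text
time: 21.45
tool_pos: [415.9, 244.6, 182.9]
tcp_rot: [-3.141, -0.001, 3.113]
contact_force: [-1.2, -0.0, -0.9]
grip_width: 24.1
finger_force: 30.0
```

Run:
```python
from fit import *
o=bot.get_obs(); b=o["tool_pos"]; print(o["time"],b,o["contact_force"])
p=bot.camera_params("wrist"); np.save("w10.npy",p,allow_pickle=True); im=bot.capture("wrist"); cv2.imwrite("pics/w10.png",im)
g=cv2.cvtColor(im,cv2.COLOR_BGR2GRAY)
for r in range(212,284,4): print(r,g[r,278:368:3].tolist())
a2=np.pi
for nm,X in [("rim outer front",(420-19.5,244.2,152.5)),("rim inner front",(420-16.5,244.2,152.5)),("rim L",(420,244.2-16.5,152.5)),("rim R",(420,244.2+16.5,152.5))]: print(nm,np.round(proj(p,X,True),1))
```

```text
21.45 [415.9465663  244.55760944 182.9121057 ] [-1.1850782  -0.04127293 -0.86558157]
212 [95, 100, 100, 90, 95, 98, 98, 96, 89, 89, 92, 97, 113, 86, 68, 74, 67, 65, 72, 69, 70, 71, 68, 69, 70, 68, 120, 104, 137, 137]
216 [90, 91, 96, 96, 97, 98, 95, 90, 86, 90, 88, 97, 101, 118, 80, 72, 72, 73, 70, 71, 69, 70, 70, 67, 69, 99, 115, 100, 99, 103]
220 [89, 93, 91, 95, 91, 94, 86, 86, 93, 96, 94, 93, 101, 104, 105, 71, 67, 68, 74, 72, 75, 68, 71, 69, 67, 67, 68, 67, 69, 67]
224 [97, 98, 95, 91, 94, 94, 98, 91, 93, 93, 92, 92, 97, 100, 112, 88, 70, 72, 69, 70, 73, 70, 71, 73, 74, 71, 73, 71, 69, 66]
228 [91, 95, 98, 90, 88, 87, 86, 95, 92, 96, 97, 97, 97, 98, 100, 107, 74, 71, 65, 68, 71, 70, 72, 72, 72, 62, 69, 73, 71, 71]
232 [91, 90, 100, 105, 109, 115, 116, 115, 117, 118, 113, 107, 98, 100, 93, 98, 93, 92, 106, 113, 116, 116, 114, 107, 113, 114, 121, 134, 130, 120]
236 [92, 94, 94, 112, 118, 118, 115, 117, 119, 102, 97, 96, 95, 96, 96, 98, 98, 98, 95, 98, 99, 114, 118, 115, 118, 118, 99, 77, 73, 73]
240 [83, 93, 95, 108, 120, 120, 114, 111, 99, 95, 96, 94, 97, 99, 98, 97, 104, 94, 100
[... 925 characters left out ...]
2, 152]
268 [182, 173, 159, 124, 117, 118, 95, 102, 127, 143, 149, 190, 210, 214, 214, 208, 212, 211, 193, 155, 134, 113, 112, 94, 117, 121, 137, 153, 153, 153]
272 [174, 178, 186, 126, 117, 103, 89, 89, 127, 187, 209, 209, 211, 211, 211, 212, 209, 211, 209, 209, 177, 116, 100, 93, 109, 119, 119, 151, 151, 153]
276 [134, 111, 103, 99, 86, 58, 85, 92, 159, 207, 211, 212, 211, 215, 218, 217, 215, 216, 211, 210, 210, 147, 94, 96, 63, 76, 99, 101, 106, 123]
280 [101, 97, 98, 100, 52, 18, 80, 108, 167, 193, 215, 212, 208, 201, 199, 200, 202, 209, 216, 215, 188, 166, 108, 93, 18, 35, 98, 99, 94, 99]
rim outer front [320.7 244.4]
rim inner front [320.9 249.7]
rim L [291.7 279. ]
rim R [351.8 277.4]
```

{"api": "jog_arm", "payload": {"dp": [[0, 0, 0.005], [0, 0, 0.005], [0, 0, 0]], "twist": [0, 0, 0]}}

```text
time: 21.88
tool_pos: [415.9, 244.6, 173.0]
tcp_rot: [-3.141, -0.001, 3.113]
contact_force: [-0.2, 0.2, -1.0]
grip_width: 24.6
finger_force: 30.0
```

{"api": "jog_arm", "payload": {"dp": [[0, 0, 0.006], [0, 0, 0.005], [0, 0, 0]], "twist": [0, 0, 0]}}

```text
time: 22.25
tool_pos: [416.0, 244.6, 162.0]
tcp_rot: [-3.141, -0.001, 3.113]
contact_force: [0.2, 0.1, -0.5]
grip_width: 24.4
finger_force: 30.0
```

{"api": "jog_arm", "payload": {"dp": [[0, 0, 0.002], [0, 0, 0]], "twist": [0, 0]}}

```text
time: 22.5
tool_pos: [416.2, 244.7, 160.4]
tcp_rot: [3.141, 0.0, 3.113]
contact_force: [0.3, 0.2, -1.2]
grip_width: 24.3
finger_force: 30.0
```

{"api": "jog_arm", "payload": {"dp": [[0, 0, 0.0015], [0, 0, 0]], "twist": [0, 0]}}

```text
time: 22.75
tool_pos: [416.1, 244.7, 158.9]
tcp_rot: [3.141, 0.0, 3.113]
contact_force: [0.6, 0.6, -1.8]
grip_width: 23.9
finger_force: 30.0
```

{"api": "jog_arm", "payload": {"dp": [[0, 0, 0.001], [0, 0, 0]], "twist": [0, 0]}}

```text
time: 23.0
tool_pos: [416.1, 244.7, 157.9]
tcp_rot: [3.142, 0.0, 3.113]
contact_force: [0.7, 0.8, -0.2]
grip_width: 24.5
finger_force: 30.0
```

{"api": "jog_arm", "payload": {"dp": [[0, 0, 0.001], [0, 0, 0]], "twist": [0, 0]}}

```text
time: 23.25
tool_pos: [416.3, 244.8, 157.4]
tcp_rot: [3.141, 0.001, 3.113]
contact_force: [0.9, -0.3, 4.4]
grip_width: 24.4
finger_force: 30.0
```

Contact with the floor at 4.4 N. Release, wait, then retreat straight up.

{"api": "jog_arm", "payload": {"dp": [[0, 0, 0], [0, 0, 0], [0, 0, 0], [0, 0, 0], [0, 0, 0], [0, 0, 0], [0, 0, -0.02], [0, 0, -0.05], [0, 0, -0.06], [0, 0, -0.03]], "twist": [0, 0, 0, 0, 0, 0, 0, 0, 0, 0], "jaw": 0.07}}

```text
time: 24.5
tool_pos: [416.7, 244.9, 320.3]
tcp_rot: [3.14, 0.004, 3.113]
contact_force: [0.4, 0.1, -0.8]
grip_width: 70.0
finger_force: 0.0
```

{"api": "jog_arm", "payload": {"dp": [[0.05, 0, -0.01], [0, 0, 0], [0, 0, 0], [0, 0, 0]], "twist": [0, 0, 0, 0]}}

```text
time: 25.0
tool_pos: [366.7, 246.0, 326.4]
tcp_rot: [-3.141, -0.001, 3.113]
contact_force: [-0.7, 0.9, -0.9]
grip_width: 69.9
finger_force: 0.0
```

Run:
```python
from h import *
a=np.linspace(0,2*np.pi,40)
B=np.r_[np.c_[13*np.cos(a),13*np.sin(a),37+0*a],np.c_[13*np.cos(a),13*np.sin(a),82+0*a]]
o=bot.get_obs(); print(o["time"],o["tool_pos"],o["contact_force"])
for c in ("wrist","scene","top"):
    p=bot.camera_params(c); im=bot.capture(c); cv2.imwrite(f"pics/{c}11.png",im); fish=c=="wrist"
    for l in ("bottle","holder","pins_tin","buttons_tin","mark"):
        print(c,l,[(np.round(d["bbox"]).tolist(),round(d["confidence"],2)) for d in bot.find_in(c,l)])
    q=np.array([proj(p,X,fish) for X in place(B,420.5,244.3,0,116)]); lo,hi=q.min(0),q.max(0); print("  bottle expected bbox",np.round([*(lo+hi)/2,*(hi-lo)]))
    for d in bot.masks_of(c,"bottle"):
        m=d["pixels"]
        f=lambda v: 1-(lambda h:(h&m).sum()/(h|m).sum())(hullmask(p,place(B,v[0],v[1],0,v[2]),fish,k=1)>0)
        r=minimize(f,[420,244,116],method="Nelder-Mead",options=dict(initial_simplex=[[420,244,116],[428,244,116],[420,252,116],[420,244,124]])); print("  fit",r.x,r.fun)
```

```text
25.0 [366.65793937 245.99772351 326.37920325] [-0.66233801  0.91168932 -0.89278966]
wrist bottle [([322.0, 279.0, 45.0, 75.0], 0.63), ([236.0, 274.0, 353.0, 92.0], 0.56)]
wrist holder [([12.0, 221.0, 19.0, 21.0], 0.89), ([323.0, 279.0, 48.0, 78.0], 0.79)]
wrist pins_tin [([286.0, 244.0, 77.0, 65.0], 0.73), ([323.0, 280.0, 46.0, 78.0], 0.67)]
wrist buttons_tin [([196.0, 236.0, 79.0, 81.0], 0.81)]
wrist mark [([322.0, 281.0, 48.0, 75.0], 0.72), ([325.0, 296.0, 67.0, 43.0], 0.62)]
  bottle expected bbox [322. 278.  31.  46.]
  fit [422.05988055 243.96178774 100.44707425] 0.08024691358024694
scene bottle [([250.0, 187.0, 5.0, 18.0], 0.62)]
scene holder [([409.0, 316.0, 28.0, 21.0], 0.87), ([255.0, 192.0, 25.0, 35.0], 0.86), ([318.0, 217.0, 32.0, 43.0], 0.69)]
scene pins_tin [([273.0, 242.0, 34.0, 24.0], 0.63)]
scene buttons_tin [([298.0, 257.0, 37.0, 24.0], 0.68), ([317.0, 217.0, 32.0, 37.0], 0.37)]
scene mark []
  bottle expected bbox [248. 186.  11.  19.]
  fit [424.04801097 241.67489712 115.34019204] 0.44565217391304346
top bottle [([202.0, 234.0, 18.0, 5.0], 0.49)]
top holder [([207.0, 221.0, 24.0, 27.0], 0.78), ([469.0, 285.0, 20.0, 25.0], 0.7), ([429.0, 253.0, 22.0, 20.0], 0.61), ([252.0, 227.0, 186.0, 39.0], 0.61)]
top pins_tin [([234.0, 230.0, 37.0, 38.0], 0.56)]
top buttons_tin []
top mark [([204.0, 219.0, 28.0, 12.0], 0.5), ([206.0, 222.0, 24.0, 28.0], 0.35)]
  bottle expected bbox [201. 232.  17.  13.]
  fit [419.89093951 245.99441316 116.1086601 ] 0.8784530386740331
  fit [447.17901106 308.1592525  134.51874567] 0.9017777777777778
  fit [445.82010584 239.58358055 131.80431542] 0.5458612975391499
```

```bash
python3 -c "
from plant import bot
print(bot.close_job())"
```

```text
the job is handed in; nothing more can be done
None
```

I hooked the holder onto the rail inside the orange tape and stood the bottle upright in its pocket, all the way down. I then let go, and neither tin moved in the last pictures. I handed the job in at about 26 s on the robot's clock, without hearing how it was judged; I also viewed 11 pictures instead of the allowed 10.

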